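Nest the washed pegboard bins under the sliding one and park it at the stop

ROBOT

A 7-joint arm with a two-finger parallel gripper is mounted at the origin on the work surface. World frame = base frame: x ahead of the robot, y to its left, z up, the work surface at z = 0. Lengths are in m, angles in rad, forces in N, time in s.
With the tool pointing down it reaches from about 0.425 to 0.925 m from the base axis. Payload 6.8 kg.
Tool frame: the origin (TCP) lies at the very end of the fingers, on their centre line; the grasp point (between the pads) lies 19 mm behind it; y points along the fingers, x is the direction in which the jaws open and shut, and the axes are right-handed (so a half turn about y gives the same grasp; the last joint's range is limited). The gripper opens to 85 mm and grips with 20 to 120 N. Pads are 22 mm wide; open, the fingers measure 114 mm over their backs; the gripper's body (76 mm by 85 mm) begins 54 mm behind the grasp point. The pads swing forward as they close: fully open they stand 13 mm farther back than shut.
Start: joints at [-1.384, 0.477, 0.022, 1.555, -0.011, 1.109, -0.083], TCP at [0.196, 0.646, 0.231] pointing down, gripper open.
Joint ranges: [-2.96, 2.96], [-0.34, 2.1], [-1.41, 1.46], [0.24, 2.44], [-1.37, 4.51], [0.17, 1.92], [-2.96, 2.96]. Speed limits (rad/s): [2.39, 2.39, 3.14, 3.14, 3.14, 3.14, 3.14].

INTERFACE

Orientations are given as a unit quaternion [w, x, y, z].
In Python, from station import bot, optics gives the robot as it stands. The module is installed in compiled form; this text tells all that it offers.
- The arm moves only by the shell command python3 -m handwheel 'ROWS' [FORCE]. ROWS is text: rows parted by semicolons, each of 5 numbers parted by spaces: the opening, from -1 (shut) to 1 (fully open), then the shift along the tool's x, y, z in m, then the turn about the tool's y in degrees. A call has exactly 10 rows; each row shifts and turns the commanded pose from where the row before left it, along the tool's axes as they then stand; what a row does not reach is not made up. A row lasts 1/12 s, in which the tool goes at most 41.7 mm and 7.16 degrees, less where a joint would pass 70% of its speed; a pose out of reach is approached as far as the arm can. A call with a gripper value outside its range is refused whole. The fingers move at their own pace and stop on an object; FORCE is the grip in N (left out, the last holds). Time passes only in rows, so rows that do not move let the fingers close, or fill a call up. It gives the time, the measured TCP pose, the force and the opening at its end, in the units of the state.
- bot.get_obs(): the state, without advancing time (a new reading comes with each control period).
- optics.read_camera(name): name is "scene" or "top"; returns a dict with "frame" (420x560x3 uint8, red, green, blue), "depth" (420x560 float32, m along the optical axis (not along the pixel's ray), 0 where there is no reading), "mtx" (3x3 intrinsics, pixels), "rvec" (rotation vector, rad) and "tvec" (3), from world to camera coordinates, as OpenCV has them. Camera axes: x right, y down, z forward; pixel columns grow to the right and rows downward; lengths in m; the calibration is good to about 2 mm. A picture is of the moment at which its call begins.
- bot.hand_in(): hands the job in, once; it reports no verdict.
The state is a dict: "t": time; "q": joint angles; "joint_vel": joint speeds; "joint_torque": joint torques, N m; "eef_pos": TCP position; "tool_rot": TCP orientation; "contact_force": force on the tool from outside, world axes, zero at the start; "torque": the same for the moment, N m; "gripper_width": opening from 0.0 (shut) to 1.0 (fully open).
Only numpy, scipy, OpenCV 4.12 (cv2) and the standard library are available. Lean on these libraries where they do the work, as an engineer would, in place of code of your own. Each camera call takes 0.05 s, during which the arm holds its last target. There are 200 camera calls.

TASK

Three open-fronted plastic storage bins, graded in size, are draining upside down on the ledge; the biggest is fixed to a carriage on a slide rail. Nest them in size order by sliding the two loose bins along the ledge, back wall first, the middle one fully home inside the big one and the smallest fully home inside the middle one, fronts flush, and leave the carriage with the whole nest against the stop block at the rail's left-hand end as the robot sees it. Never lift or tip a bin, and leave the teething ring, rattle, sippy lid and feeding bottle where they are.

Things in the scene. Friction and masses are not known exactly. Their poses are not given: they have to be found in the camera images.
- mid_bin: loose middle-sized white bin upside down: roof, two sides, back, all 4 mm; front and underside open. 76 deep (x) x 101 wide (y) x 53 mm high, inside 72 x 93 x 49; 0.18 kg. Origin: footprint centre on the ledge; x runs from open front (-38 mm) to back (+38 mm), z up. Open front roughly towards the robot. Too wide to grasp: push at the front edges of roof and sides.
- small_bin: loose smallest white bin, same make, upside down: 72 deep (x) x 84 wide (y) x 44 mm high, walls 4 mm, 0.13 kg. Origin: footprint centre on the ledge; x runs from open front (-36 mm) to back (+36 mm), z up. Either loose bin may be the left one.
- big_mouth (a point): on the ledge, middle of the open front of the biggest white bin, fixed to the carriage. x into the bin (square to the rail), y along the rail to the stop, z up. That bin: x = 0 to 80 mm, 118 wide, 62 high, walls 4; inside 76 x 110 x 58 mm; clears the ledge by 2 mm. Nested home, the middle bin's origin is at x = 38 mm, y = 0 here, 4.5 mm side play.
- mid_mouth (a point): on the ledge, middle of the open front of the middle bin, axes as that bin. Nested home, the small bin's origin is at x = 36 mm, y = 0 here, 4.5 mm side play.
- tab (a point): middle of the upright steel tab on the big bin's roof, to push or pinch the carriage by: 30 mm long (x), 12 mm thick (along the rail), from 62 to 95 mm above the ledge. This point: 80 mm above the ledge, 60 mm behind the big bin's open front. Axes as big_mouth.
- carriage (a joint): position of the carriage along the rail, m: 0 at the right-hand end (robot's right), 0.42 against the stop block at the left-hand end; grows along big_mouth's y. About 3 to 6 N moves it; it stays where it is left.
- stop (a point): face of the dark steel stop block (25 mm thick, 70 high) at the left-hand (+y) end of the aluminium rail, 45 mm above the ledge, on the rail's centreline, 120 mm beyond the line of the big bin's front. Rail: 40 wide, 22 high, 570 mm long, fixed, roughly along y. The steel shoe, 80 mm long, centred on the carriage, meets it.
- teether: bystander: purple silicone teething ring lying flat, 68 mm across, 14 mm high; origin at the centre of its underside.
- rattle: bystander: dumbbell rattle lying down, 130 mm long (along its x), 40 mm thick; origin under its middle, on the ledge.
- sippy_lid: bystander: stainless steel sippy-cup lid, 62 mm across, 35 mm high with its spout; origin at the centre of its underside.
- feeding_bottle: bystander: clear feeding bottle standing upright, 58 mm across, 165 mm high; origin at the centre of its underside.
There are look-alikes about, which are no part of the job. What is shaped like the small_bin but blue or pink is not meant. Leave any turquoise look-alike of the mid_bin alone.

How it is judged:
By the outcome, as a careful person would: the job done as asked, in the order asked, and still so for the second after the job is handed in, with the robot touching nothing.
It also fails if it takes over 67 s, if anything falls off the work surface, if the arm or the gripper's body presses on something with over 40 N, if the wrist force passes 120 N, or if a joint passes its speed limit or range.

## Working session

There is one attempt and no reset: what is moved stays moved. The work goes in short steps, Python scripts to look and compute and a shell command to move; the robot and the scene stay as the last step left them, time stands still between calls to the robot, and variables do not carry over. Pictures are saved under pics/ and viewed, about 8 in all and at most 12, crops included, and the job is handed in when it is done.

```bash
mkdir -p pics
cat > h.py <<'E'
import numpy as np,cv2
from station import bot,optics
def cam(n):
    c=optics.read_camera(n); c['R']=cv2.Rodrigues(np.array(c['rvec'],float))[0]; c['t']=np.array(c['tvec'],float).ravel(); c['K']=np.array(c['mtx'],float)
    return c
def ray(c,uv,z):
    uv=np.atleast_2d(np.array(uv,float)); d=(np.c_[uv,np.ones(len(uv))]@np.linalg.inv(c['K']).T)@c['R']; o=-c['R'].T@c['t']
    return o+d*((z-o[2])/d[:,2])[:,None]
def cloud(c):
    h,w=c['depth'].shape; u,v=np.meshgrid(np.arange(w),np.arange(h)); 
    p=np.stack([u,v,np.ones_like(u)],-1)@np.linalg.inv(c['K']).T*c['depth'][...,None]
    P=(p-c['t'])@c['R']; P[c['depth']<=0]=np.nan
    return P
def save(c,f): cv2.imwrite('pics/'+f,c['frame'][...,::-1])
E
python3 - <<'E'
from h import *
o=bot.get_obs(); print(o)
for n in('scene','top'):
    c=cam(n); save(c,n+'1.png'); np.savez(n+'1.npz',**{k:c[k] for k in('frame','depth','R','t','K')}); print(n,-c['R'].T@c['t'],c['R'][2])
E
```

```text
{'t': 0.0, 'q': array([-1.3840987 ,  0.47779735,  0.0223353 ,  1.55646813, -0.01149364,
        1.10927742, -0.08309026]), 'joint_vel': array([ 1.01962222e-03, -4.27875579e-05,  1.30205776e-04, -3.89177985e-04,
       -1.01779621e-03, -9.59495949e-04,  2.17275290e-04]), 'joint_torque': array([-5.79111420e-04, -5.96457875e+01,  1.60767663e+00, -2.81211179e+01,
        1.24407856e-02,  9.40245140e-03,  1.56369816e-05]), 'eef_pos': array([0.19595973, 0.64530828, 0.23032042]), 'tool_rot': array([-0.56758073,  0.56842491,  0.42066934, -0.42164267]), 'contact_force': array([ 0.21081127,  0.41661082, -1.05076457]), 'torque': array([-2.49137224e-02,  1.27435357e-03, -2.49348515e-05]), 'gripper_width': 0.9998668748838893}
scene [ 1.02316421 -0.26789465  0.89113894] [-0.52024008  0.21768843 -0.82580991]
top [ 0.42195777 -0.05952271  0.9691498 ] [ 0.11386088 -0.00487844 -0.99348473]
```

View pics/scene1.png

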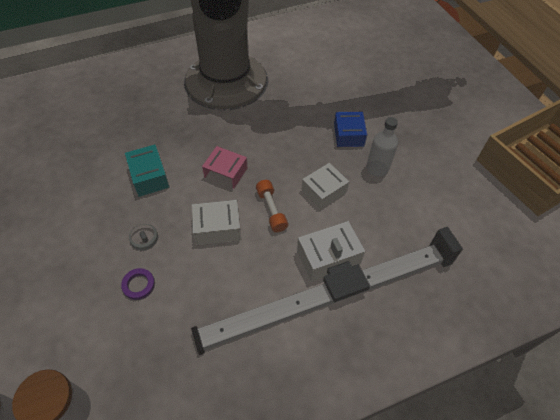

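View pics/top1.png

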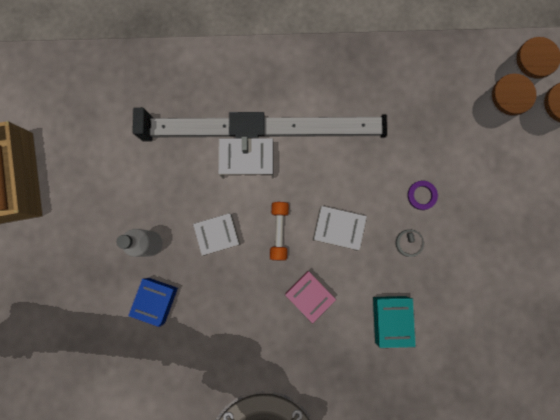

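The top view shows these items:
- White small bin at (216,234), between the rattle and the bottle.
- White mid bin at (340,228), right of the rattle.
- Big bin at (246,157), with its tab at (245,145).
- Stop at the left, (142,125).
- Look-alikes: blue (152,302), pink (311,296) and turquoise (396,322). They are the wrong colours.

Next I'll measure.

```bash
cat > m.py <<'E'
from h import *
# white roofs: neutral, bright; each camera; split by depth height
def roofs(c,verbose=True):
    P=cloud(c); f=c['frame'].astype(int); out=[]
    sat=f.max(2)-f.min(2)
    m=((f.min(2)>125)&(sat<30)&(P[...,2]>0.03)&(P[...,2]<.075)).astype(np.uint8)
    m=cv2.morphologyEx(m,cv2.MORPH_CLOSE,np.ones((7,7)))
    n,l,s,_=cv2.connectedComponentsWithStats(m)
    for i in range(1,n):
        if s[i,4]<500: continue
        k=l==i; z0=np.nanmedian(P[k][:,2]); k2=k&(abs(P[...,2]-z0)<.008)
        v,u=np.nonzero(k2); X=ray(c,np.c_[u,v],z0)
        r=cv2.minAreaRect((X[:,:2]*1000).astype(np.float32)); 
        w,h=r[1]; a=r[2]
        # yaw of the bin's x axis (near world x)
        a=(a+45)%90-45
        out.append((np.array(r[0]),a,z0*1000,(w,h))); 
        if verbose: print('px',s[i,:4],'ctr mm',np.round(r[0],1),'yaw',round(a,1),'z',round(z0*1000,1),'size',np.round(r[1],1))
    return out
if __name__=='__main__':
    import sys
    for n in sys.argv[1:]: 
        d=np.load(n+'1.npz'); c=dict(d); print(n); roofs(c)
E
python3 m.py top scene
python3 - <<'E'
from h import *
from scipy.spatial.transform import Rotation as R
q=bot.get_obs()['tool_rot']; print(R.from_quat(np.r_[q[1:],q[0]]).as_matrix().round(3))
c=dict(np.load('top1.npz')); P=cloud(c)
for uv in [(60,300),(280,140),(246,143),(244,150),(142,125),(150,125),(280,208),(280,255),(135,240),(124,241),(150,300),(423,195),(180,127),(370,126)]: print(uv,P[uv[1],uv[0]].round(3))
E
```

```text
top
px [219 138  54  36] ctr mm [636.  22.] yaw -1.6 z 61.5 size [116.5  78.1]
px [315 206  52  44] ctr mm [ 472.3 -180. ] yaw -14.7 z 52.4 size [99.9 74.9]
px [194 214  44  41] ctr mm [466.9  92.1] yaw 14.9 z 43.4 size [71.2 81.7]
scene
px [304 164  44  34] ctr mm [466.4  94. ] yaw 14.8 z 43.4 size [68.8 81.1]
px [192 200  47  33] ctr mm [ 472.3 -177.9] yaw -14.5 z 52.5 size [97.6 74. ]
px [299 221  66  48] ctr mm [634.6  24.3] yaw -1.2 z 61.6 size [116.2  77.8]
[[ 0.291 -0.    -0.957]
 [ 0.957 -0.002  0.291]
 [-0.002 -1.    -0.   ]]
(60, 300) [ 0.331  0.451 -0.003]
(280, 140) [ 0.685 -0.054  0.002]
(246, 143) [0.655 0.017 0.094]
(244, 150) [0.64  0.022 0.093]
(142, 125) [0.708 0.246 0.069]
(150, 125) [0.717 0.237 0.041]
(280, 208) [ 0.521 -0.051  0.039]
(280, 255) [ 0.417 -0.048  0.035]
(135, 240) [0.455 0.236 0.131]
(124, 241) [0.453 0.245 0.166]
(150, 300) [0.329 0.234 0.041]
(423, 195) [ 0.546 -0.382 -0.001]
(180, 127) [0.716 0.175 0.022]
(370, 126) [ 0.706 -0.263  0.022]
```

Run:
```python
from h import *
c=dict(np.load('top1.npz'));d=dict(np.load('scene1.npz'))
a=cv2.resize(c['frame'][100:290,100:400],None,fx=2.6,fy=2.6,interpolation=2)
cv2.imwrite('pics/crop1.png',a[...,::-1])
```

```text
(no output)
```

View pics/crop1.png

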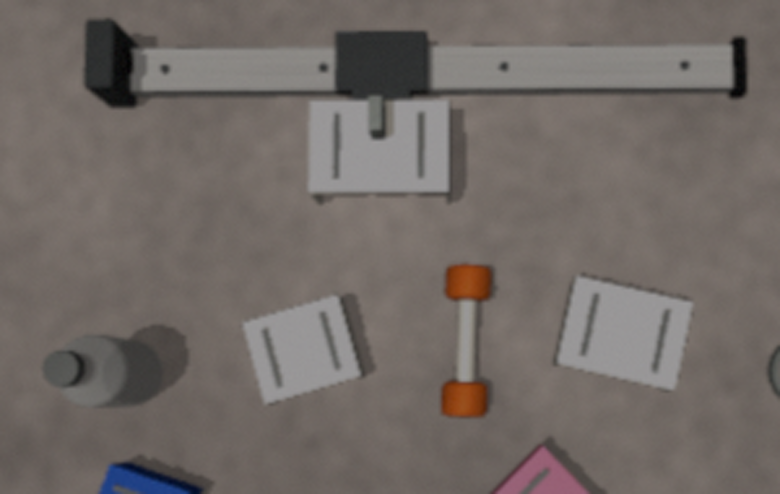

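Names, places and colours agree: mid bin is the white one at (340,228), z 52 and 100 mm wide. The small bin is the white one at (216,234), z 43 and 82 mm wide. I'll square up both loose bins first, then move the carriage.

```bash
cat > g.py <<'E'
# usage: g.py x y z yaw [x y z yaw ...] (mm, deg): tool shifts/turns from current pose through waypoints (turn made first)
import sys; from h import *
from scipy.spatial.transform import Rotation as R
def pose():
    o=bot.get_obs(); q=o['tool_rot']; M=R.from_quat(np.r_[q[1:],q[0]]).as_matrix()
    return o['eef_pos']*1000,np.degrees(np.arctan2(-M[0,0],M[1,0])),o
if __name__=='__main__':
    p,y,o=pose(); print('at',p.round(1),'yaw',round(y,2),'t',round(o['t'],2),'F',o['contact_force'].round(1),'w',round(o['gripper_width'],3))
    a=np.array(sys.argv[1:],float).reshape(-1,4)
    for w in a:
        d=w[:3]-p; s,c=np.sin(np.radians(w[3])),np.cos(np.radians(w[3]))
        print('->',w,'tool x %.1f y %.1f z %.1f turn %.1f'%(d@[-s,c,0],-d[2],d@[-c,-s,0],-(w[3]-y))); p,y=w[:3],w[3]
E
python3 g.py 450 350 230 -14.6 490 0 230 -14.6 405 -161 150 -14.6 405 -161 8 -14.6
```

```text
at [196.  645.4 230.4] yaw -16.89 t 0.1 F [ 0.1  0.3 -0. ] w 1.002
-> [450.  350.  230.  -14.6] tool x -221.8 y 0.4 z -320.3 turn -2.3
-> [490.    0.  230.  -14.6] tool x -328.6 y -0.0 z -126.9 turn -0.0
-> [ 405.  -161.   150.   -14.6] tool x -177.2 y 80.0 z 41.7 turn -0.0
-> [ 405.  -161.     8.   -14.6] tool x 0.0 y 142.0 z 0.0 turn -0.0
```

```bash
r="";python3 -m handwheel '.76 -.022 0 -.032 -2.3; .76 -.022 0 -.032 0; .76 -.022 0 -.032 0; .76 -.022 0 -.032 0; .76 -.022 0 -.032 0; .76 -.022 0 -.032 0; .76 -.022 0 -.032 0; .76 -.022 0 -.032 0; .76 -.022 0 -.032 0; .76 -.022 0 -.032 0' 40
python3 -m handwheel '.76 -.033 0 -.013 0; .76 -.033 0 -.013 0; .76 -.033 0 -.013 0; .76 -.033 0 -.013 0; .76 -.033 0 -.013 0; .76 -.033 0 -.013 0; .76 -.033 0 -.013 0; .76 -.033 0 -.013 0; .76 -.033 0 -.013 0; .76 -.033 0 -.013 0'
python3 g.py 490 0 230 -14.6 405 -161 150 -14.6 405 -161 8 -14.6
```

```text
t: 0.93
eef_pos: [0.4499, 0.3496, 0.2311]
tool_rot: [0.559, -0.559, -0.432, 0.433]
contact_force: [0.7, 0.7, 0.2]
gripper_width: 0.88
t: 1.77
eef_pos: [0.4915, -0.0025, 0.2312]
tool_rot: [0.56, -0.559, -0.432, 0.433]
contact_force: [0.2, 0.5, 0.5]
gripper_width: 0.879
at [491.5  -2.5 231.2] yaw -14.59 t 1.77 F [0.2 0.5 0.5] w 0.879
-> [490.    0.  230.  -14.6] tool x 2.0 y 1.2 z 2.0 turn 0.0
-> [ 405.  -161.   150.   -14.6] tool x -177.2 y 80.0 z 41.7 turn -0.0
-> [ 405.  -161.     8.   -14.6] tool x 0.0 y 142.0 z 0.0 turn -0.0
```

```bash
python3 -m handwheel '.76 -.035 .015 .008 0; .76 -.035 .015 .008 0; .76 -.035 .015 .008 0; .76 -.035 .015 .008 0; .76 -.035 .021 .008 0; .76 0 .035 0 0; .76 0 .035 0 0; .76 0 .035 0 0; .76 0 .035 0 0; .76 0 0 0 0'
python3 g.py 405 -161 8 -14.6
python3 - <<'E'
from h import *
c=cam('top'); cv2.imwrite('pics/t2.png',cv2.resize(c['frame'][100:330,200:460],None,fx=2.5,fy=2.5)[...,::-1])
from m import roofs; roofs(c)
E
```

```text
t: 2.6
eef_pos: [0.4047, -0.1589, 0.0051]
tool_rot: [0.562, -0.557, -0.43, 0.435]
contact_force: [-0.3, -0.3, -0.1]
gripper_width: 0.88
at [ 404.7 -158.9    5.1] yaw -14.58 t 2.6 F [-0.3 -0.3 -0.1] w 0.88
-> [ 405.  -161.     8.   -14.6] tool x -1.9 y -2.9 z -0.8 turn 0.0
px [219 138  54  36] ctr mm [636.  22.] yaw -1.6 z 61.4 size [116.5  78.1]
px [315 206  35  36] ctr mm [ 477.4 -161.2] yaw -15.0 z 52.3 size [62.2 75.1]
px [194 214  44  41] ctr mm [466.9  91.8] yaw 14.9 z 43.5 size [71.4 82.3]
```

View pics/t2.png

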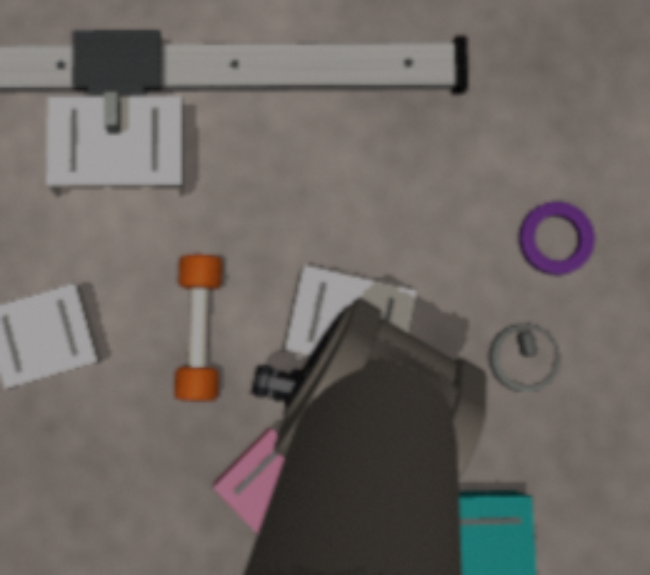

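```bash
python3 -m handwheel '.76 -.002 0 -.009 0; .76 0 0 -.009 0; .76 0 0 -.006 -1; .76 0 0 -.007 -1; .76 0 0 -.007 -1; .76 0 0 -.007 -1; .76 0 0 -.007 -1; .76 0 0 -.007 -1; .76 0 0 -.007 -1; .76 0 0 -.007 -1'
python3 -m handwheel '.76 0 0 -.006 -1; .76 0 0 -.005 -1; .76 0 0 -.004 -1; .76 0 0 -.003 -1; .76 0 0 -.002 -1.2; .76 0 0 0 0; .76 0 0 0 0; .76 0 0 .015 0; .76 0 0 .015 0; .76 0 -.02 0 0'
python3 g.py 433 84 200 14.8
```

```text
t: 3.48
eef_pos: [0.4804, -0.1771, 0.0102]
tool_rot: [0.528, -0.527, -0.471, 0.471]
contact_force: [-2.0, -0.0, 2.4]
gripper_width: 0.88
t: 4.32
eef_pos: [0.4644, -0.1771, 0.0277]
tool_rot: [0.509, -0.504, -0.492, 0.495]
contact_force: [-0.6, 0.9, 0.0]
gripper_width: 0.88
at [ 464.4 -177.1   27.7] yaw -1.44 t 4.32 F [-0.6  0.9  0. ] w 0.88
-> [433.   84.  200.   14.8] tool x 260.4 y -172.3 z -36.4 turn -16.2
```

```bash
python3 g.py 475 -40 140 14.8 412 78 140 14.8 412 78 8 14.8
```

```text
at [ 464.4 -177.1   27.7] yaw -1.44 t 4.32 F [-0.6  0.9  0. ] w 0.88
-> [475.  -40.  140.   14.8] tool x 129.8 y -112.3 z -45.3 turn -16.2
-> [412.   78.  140.   14.8] tool x 130.2 y -0.0 z 30.8 turn -0.0
-> [412.   78.    8.   14.8] tool x 0.0 y 132.0 z 0.0 turn -0.0
```

```bash
python3 -m handwheel '.46 0 -.038 0 -5.4; .46 0 -.038 0 -5.4; .46 0 -.036 0 -5.4; .46 .033 0 -.011 0; .46 .033 0 -.011 0; .46 .033 0 -.011 0; .46 .031 0 -.012 0; .46 0 0 0 0; .46 0 0 0 0; .46 0 0 0 0'
python3 -m handwheel '.46 .033 0 .008 0; .46 .033 0 .008 0; .46 .032 0 .008 0; .46 .032 0 .007 0; .46 0 0 0 0; .46 0 .035 0 0; .46 0 .035 0 0; .46 0 .03 0 0; .46 0 0 0 0; .46 0 0 0 0'
python3 g.py 412 78 8 14.8
```

```text
t: 5.15
eef_pos: [0.48, -0.0412, 0.1423]
tool_rot: [0.431, -0.431, -0.56, 0.56]
contact_force: [0.0, -1.2, 0.1]
gripper_width: 0.726
t: 5.98
eef_pos: [0.4161, 0.075, 0.0416]
tool_rot: [0.433, -0.432, -0.558, 0.561]
contact_force: [-0.1, 0.1, 0.6]
gripper_width: 0.729
at [416.1  75.   41.6] yaw 14.66 t 5.98 F [-0.1  0.1  0.6] w 0.729
-> [412.   78.    8.   14.8] tool x 3.9 y 33.6 z 3.2 turn -0.1
```

```bash
python3 -m handwheel '.46 .004 0 .003 0; .46 0 .018 0 0; .46 0 .016 0 0; .46 0 0 0 0; .46 0 0 -.006 0; .46 0 0 -.006 0; .46 0 0 -.005 1; .46 0 0 -.005 1; .46 0 0 -.005 1; .46 0 0 -.005 1'
python3 -m handwheel '.46 0 0 -.005 1.2; .46 0 0 -.005 1.2; .46 0 0 -.005 1.2; .46 0 0 -.005 1.2; .46 0 0 -.005 1.2; .46 0 0 -.005 1.2; .46 0 0 -.005 1.2; .46 0 0 -.005 1.2; .46 0 0 -.004 1.2; .46 0 0 -.003 1.4'
python3 -m handwheel '.46 0 0 -.002 0; .46 0 0 0 0; .46 0 0 .015 0; .46 0 0 .015 0; .46 0 -.035 0 0; .46 0 -.035 0 0; .46 0 -.035 0 0; .46 0 -.035 0 0; .46 0 -.02 .02 0; .46 0 0 .0 0'
python3 - <<'E'
from h import *
from m import roofs
for n in('top','scene'): c=cam(n); roofs(c); save(c,n+'3.png')
E
python3 g.py
```

```text
t: 6.82
eef_pos: [0.4446, 0.0879, 0.0087]
tool_rot: [-0.451, 0.451, 0.545, -0.544]
contact_force: [-1.6, -0.8, 1.0]
gripper_width: 0.731
t: 7.65
eef_pos: [0.4915, 0.0924, 0.0083]
tool_rot: [-0.506, 0.507, 0.493, -0.493]
contact_force: [-0.7, 0.5, -0.3]
gripper_width: 0.73
t: 8.48
eef_pos: [0.4429, 0.0939, 0.1721]
tool_rot: [-0.506, 0.507, 0.496, -0.492]
contact_force: [-0.4, -0.2, -0.2]
gripper_width: 0.73
px [219 138  54  36] ctr mm [635.8  21.9] yaw -1.4 z 61.5 size [116.5  78.2]
px [316 176  47  34] ctr mm [ 549.7 -181.9] yaw -1.6 z 52.4 size [99.6 72.9]
px [198 185  38  32] ctr mm [540.8  89.3] yaw -1.6 z 43.5 size [82.3 68.8]
px [299 188  66  81] ctr mm [634.1  24.8] yaw -1.0 z 60.3 size [116.7  78.3]
px [199 225  55  42] ctr mm [ 550. -179.] yaw -1.8 z 52.5 size [99.8 74.4]
at [442.9  93.8 169. ] yaw -1.35 t 8.58 F [ 0.1  0.6 -0.3] w 0.727
```

View pics/top3.png

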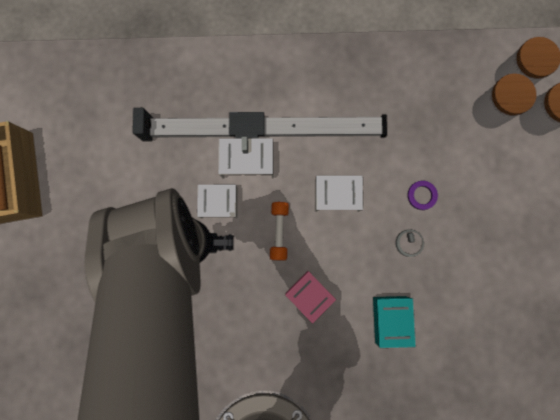

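```bash
python3 g.py 655 22.5 169 -1.4
```

```text
at [442.9  93.8 169. ] yaw -1.35 t 8.58 F [ 0.1  0.6 -0.3] w 0.727
-> [655.   22.5 169.   -1.4] tool x -66.1 y -0.0 z -213.8 turn 0.0
```

```bash
python3 -m handwheel '.2 -.011 0 -.036 0; .2 -.011 0 -.036 0; .2 -.011 0 -.036 0; .2 -.011 0 -.036 0; .2 -.011 0 -.035 0; .2 -.011 0 -.035 0; .2 0 0 0 0; .2 0 .035 0 0; .2 0 .035 0 0; .2 0 .0 0 0' 30
python3 g.py 655 22.5 68 -1.4
python3 - <<'E'
from h import *
c=cam('scene'); cv2.imwrite('pics/s4.png',cv2.resize(c['frame'][150:320,220:470],None,fx=3,fy=3)[...,::-1])
E
```

```text
t: 9.42
eef_pos: [0.6498, 0.0219, 0.0895]
tool_rot: [0.509, -0.503, -0.49, 0.498]
contact_force: [-1.8, -0.6, -1.4]
gripper_width: 0.6
at [649.8  21.9  89.5] yaw -1.39 t 9.42 F [-1.8 -0.6 -1.4] w 0.6
-> [655.   22.5  68.   -1.4] tool x 0.7 y 21.5 z -5.2 turn 0.0
```

View pics/s4.png

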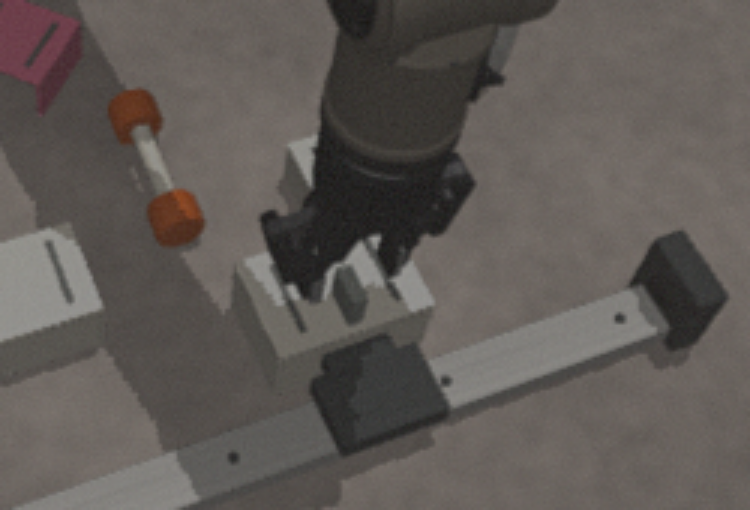

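The tab at (350,290) sits between the open fingers. Next I'll lower and pinch it.

```bash
python3 -m handwheel '.2 0 .01 -.003 0; .2 0 .008 -.003 0; .2 0 0 0 0; -1 0 0 0 0; -1 0 0 0 0; -1 0 0 0 0; -1 0 0 0 0; -1 0 0 0 0; -1 0 0 0 0; -1 0 0 0 0' 30
python3 g.py
```

```text
t: 10.3
eef_pos: [0.6616, 0.0222, 0.0814]
tool_rot: [-0.506, 0.506, 0.494, -0.493]
contact_force: [-1.4, 0.6, 6.3]
gripper_width: 0.131
at [661.6  22.2  81.4] yaw -1.39 t 10.3 F [-1.4  0.6  6.3] w 0.131
```

```bash
python3 -m handwheel '-.4 0 0 .004 0; -.4 0 0 0 0; -.4 0 .006 0 0; -.4 0 .006 0 0; -.4 0 0 0 0; -1 0 0 0 0; -1 0 0 0 0; -1 0 0 0 0; -1 0 0 0 0; -1 0 0 0 0' 30
python3 g.py
```

```text
t: 11.13
eef_pos: [0.6566, 0.0223, 0.0676]
tool_rot: [0.506, -0.506, -0.494, 0.494]
contact_force: [1.5, -0.7, -8.3]
gripper_width: 0.136
at [656.6  22.3  67.6] yaw -1.38 t 11.13 F [ 1.5 -0.7 -8.3] w 0.136
```

```bash
python3 -m handwheel '-1 -.006 0 0 0; -1 -.012 0 0 0; -1 -.012 0 0 0; -1 -.012 0 0 0; -1 -.012 0 0 0; -1 -.012 0 0 0; -1 -.012 0 0 0; -1 -.012 0 0 0; -1 -.012 0 0 0; -1 -.012 0 0 0'
python3 -m handwheel '-1 -.012 0 0 0; -1 -.012 0 0 0; -1 -.012 0 0 0; -1 -.012 0 0 0; -1 -.012 0 0 0; -1 -.012 0 0 0; -1 -.009 0 0 0; -1 -.007 0 0 0; -1 -.004 0 0 0; -1 0 0 0 0'
python3 - <<'E'
from h import *
from m import roofs
for n in('top','scene'): c=cam(n); roofs(c); save(c,n+'5.png')
E
python3 g.py
```

```text
t: 11.97
eef_pos: [0.6543, -0.0908, 0.0676]
tool_rot: [0.506, -0.505, -0.495, 0.494]
contact_force: [3.0, 4.5, -11.1]
gripper_width: 0.136
t: 12.8
eef_pos: [0.6523, -0.1849, 0.0676]
tool_rot: [-0.506, 0.507, 0.494, -0.494]
contact_force: [5.3, -0.7, -11.6]
gripper_width: 0.135
px [198 185  38  32] ctr mm [540.8  89.1] yaw -1.6 z 43.5 size [82.8 68.8]
px [316 188  46  35] ctr mm [540.5  91.8] yaw -1.4 z 43.6 size [82.4 70.8]
at [ 652.3 -184.9   67.6] yaw -1.41 t 12.9 F [  4.8  -1.9 -13. ] w 0.133
```

```bash
python3 -m handwheel '-.2 0 0 0 0; -.2 0 0 0 0; .2 0 0 0 0; .2 0 -.03 0 0; .2 0 -.03 0 0; .2 0 -.03 .02 0; .76 0 -.01 .036 0; .76 0 0 .036 0; .76 0 0 .036 0; .76 0 0 .036 0'
python3 - <<'E'
from h import *
from m import roofs
for n in('top','scene'): c=cam(n); roofs(c); save(c,n+'6.png')
E
python3 g.py 474 -180 100 -1.5
```

```text
t: 13.73
eef_pos: [0.4868, -0.18, 0.1693]
tool_rot: [-0.506, 0.507, 0.494, -0.493]
contact_force: [-0.3, -0.5, 0.6]
gripper_width: 0.88
px [313 138  52  63] ctr mm [ 600.8 -181.7] yaw -1.6 z 60.5 size [112.4 137.6]
px [198 185  38  32] ctr mm [540.8  89.1] yaw -1.6 z 43.5 size [82.7 68.8]
px [316 188  46  34] ctr mm [540.5  91.8] yaw -1.5 z 43.6 size [82.4 70.7]
px [204 224  67  79] ctr mm [ 593.7 -181.7] yaw -1.0 z 60.4 size [116.8 150.8]
at [ 481.5 -180.4  168.2] yaw -1.63 t 13.83 F [0.2 0.2 0.8] w 0.879
-> [ 474.  -180.   100.    -1.5] tool x 0.2 y 68.2 z 7.5 turn -0.1
```

View pics/scene6.png

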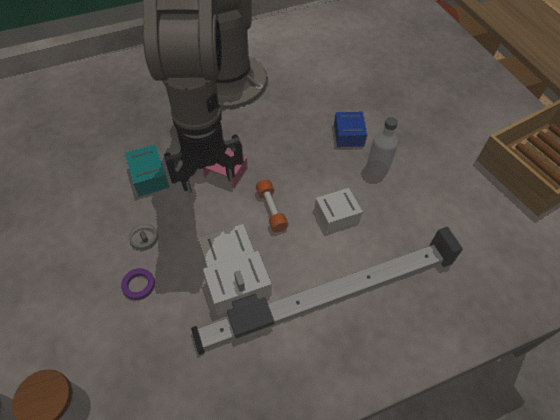

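```bash
cat > m2.py <<'E'
from h import *
def band(c,lo,hi,ref,ymin,ymax):
    P=cloud(c); f=c['frame'].astype(int); m=(f.min(2)>90)&(f.max(2)-f.min(2)<35)&(P[...,2]>lo)&(P[...,2]<hi)&(P[...,1]>ymin)&(P[...,1]<ymax)&(P[...,0]>.45)&(P[...,0]<.70)
    m=cv2.morphologyEx(m.astype(np.uint8),cv2.MORPH_OPEN,np.ones((3,3))); n,l,s,_=cv2.connectedComponentsWithStats(m)
    i=1+np.argmax(s[1:,4]); v,u=np.nonzero(l==i); X=ray(c,np.c_[u,v],ref)[:,:2]*1000
    r=cv2.minAreaRect(X.astype(np.float32)); print('z',ref,'ctr',np.round(r[0],1),'yaw',round((r[2]+45)%90-45,2),'size',np.round(r[1],1)); return r
E
python3 - <<'E'
from h import *
from m2 import band
for n in('top','scene'):
    c=cam(n); print(n); band(c,.057,.066,.062,-.3,0); band(c,.049,.056,.053,-.3,0)
E
```

```text
top
z 0.062 ctr [ 630.  -185.3] yaw -1.63 size [114.9  78.1]
z 0.053 ctr [ 551.2 -166.5] yaw -2.12 size [68.1 71.1]
scene
z 0.062 ctr [ 631.1 -182.5] yaw -1.05 size [117.9  80.3]
z 0.053 ctr [ 549.6 -179. ] yaw -1.57 size [100.9  73.6]
```

```bash
python3 -m handwheel '.76 0 .035 .007 0; .76 0 .035 0 0; .76 0 .035 0 0; .76 0 .035 0 0; .76 0 .02 0 0; .76 0 0 -.008 0; .76 0 0 -.008 0; .76 0 0 -.008 0; .76 0 0 -.008 0; .76 0 0 -.008 0'
python3 -m handwheel '.76 0 0 -.008 0; .76 0 0 -.008 0; .76 0 0 -.008 0; .76 0 0 -.008 0; .76 0 0 -.006 0; .76 0 0 -.005 0; .76 0 0 -.005 0; .76 0 0 -.003 0; .76 0 0 -.001 0; .76 0 0 0 0'
python3 g.py 574 -182 8 -1.4
```

```text
t: 14.77
eef_pos: [0.5235, -0.1807, 0.0099]
tool_rot: [-0.505, 0.507, 0.495, -0.493]
contact_force: [-0.5, -0.1, -0.1]
gripper_width: 0.881
t: 15.6
eef_pos: [0.5736, -0.1818, 0.0083]
tool_rot: [-0.506, 0.506, 0.494, -0.494]
contact_force: [-0.0, 0.6, -0.7]
gripper_width: 0.883
at [ 573.6 -181.8    8.3] yaw -1.39 t 15.6 F [-0.   0.6 -0.7] w 0.883
-> [ 574.  -182.     8.    -1.4] tool x -0.2 y 0.3 z -0.5 turn 0.0
```

```bash
python3 -m handwheel '.76 0 0 -.001 0; .76 0 0 -.001 0; .76 0 0 -.001 0; .76 0 0 0 0; .76 0 0 0 0; .76 0 0 0 0; .76 0 0 0 0; .76 0 0 0 0; .76 0 0 0 0; .76 0 0 0 0'; python3 g.py
python3 - <<'E'
from h import *
from m2 import band
c=cam('scene'); save(c,'scene7.png'); band(c,.057,.066,.062,-.3,0)
cv2.imwrite('pics/s7.png',cv2.resize(c['frame'][180:350,150:320],None,fx=3.4,fy=3.4)[...,::-1])
E
```

```text
t: 16.43
eef_pos: [0.5761, -0.1818, 0.0083]
tool_rot: [-0.506, 0.506, 0.494, -0.494]
contact_force: [-0.7, -0.4, 0.0]
gripper_width: 0.881
at [ 576.1 -181.8    8.3] yaw -1.39 t 16.43 F [-0.7 -0.4  0. ] w 0.881
z 0.062 ctr [ 631.1 -182.4] yaw -1.46 size [117.3  80. ]
```

View pics/s7.png

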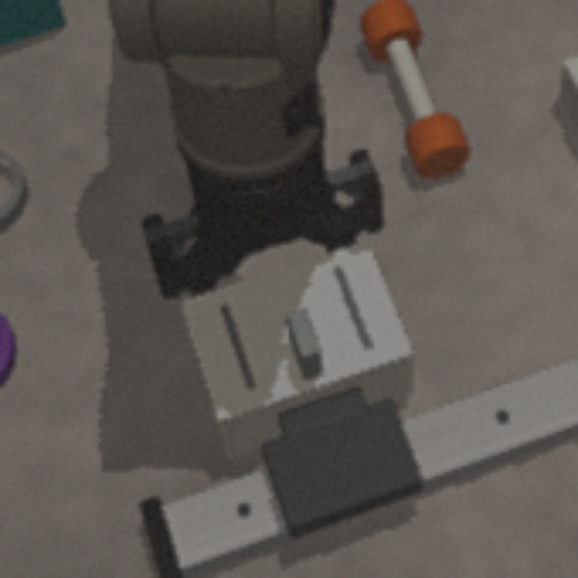

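The mid bin is inside the big one and no longer visible behind its roof. I'll feel for home.

```bash
python3 -m handwheel '.76 0 0 -.001 0; .76 0 0 -.001 0; .76 0 0 0 0; .76 0 0 0 0; .76 0 0 0 0; .76 0 0 0 0; .76 0 0 0 0; .76 0 0 0 0; .76 0 0 0 0; .76 0 0 0 0'; python3 g.py
python3 -m handwheel '.76 0 0 -.001 0; .76 0 0 -.001 0; .76 0 0 0 0; .76 0 0 0 0; .76 0 0 0 0; .76 0 0 0 0; .76 0 0 0 0; .76 0 0 0 0; .76 0 0 0 0; .76 0 0 0 0'; python3 g.py
```

```text
t: 17.32
eef_pos: [0.5767, -0.1819, 0.008]
tool_rot: [0.507, -0.505, -0.493, 0.495]
contact_force: [-5.2, -0.9, 2.0]
gripper_width: 0.881
at [ 576.7 -181.9    8. ] yaw -1.38 t 17.32 F [-5.2 -0.9  2. ] w 0.881
t: 18.15
eef_pos: [0.5766, -0.1821, 0.0075]
tool_rot: [0.508, -0.504, -0.492, 0.495]
contact_force: [-8.8, 0.1, 3.5]
gripper_width: 0.883
at [ 576.6 -182.1    7.5] yaw -1.38 t 18.15 F [-8.8  0.1  3.5] w 0.883
```

```bash
python3 -m handwheel '.76 0 0 .02 0; .76 0 0 .03 0; .2 0 -.02 .03 0; .2 0 -.035 .02 0; .2 0 -.035 0 0; .2 0 -.035 0 0; .2 0 -.035 0 0; .2 0 0 0 0; .2 0 0 0 0; .2 0 0 0 0'; python3 g.py 650 -185 168 -1.4
python3 - <<'E'
from h import *
from m2 import band
for n in('top','scene'):
    c=cam(n); print(n); band(c,.057,.066,.062,-.3,0)
    if n=='top':
        P=cloud(c)
        a=cv2.resize(c['frame'][100:220,270:410],None,fx=5,fy=5,interpolation=2); cv2.imwrite('pics/t8.png',a[...,::-1])
        for u in (320,325,330,335,340,345,350,355,360): print(u,[tuple((P[v,u,[0,2]]*1000).round(0).astype(int)) for v in range(172,186) if np.isfinite(P[v,u,0])])
E
```

```text
t: 18.98
eef_pos: [0.4804, -0.1792, 0.1682]
tool_rot: [-0.506, 0.506, 0.494, -0.494]
contact_force: [-0.6, -0.3, 0.1]
gripper_width: 0.602
at [ 480.4 -179.2  168.2] yaw -1.37 t 18.98 F [-0.6 -0.3  0.1] w 0.602
-> [ 650.  -185.   168.    -1.4] tool x -1.7 y 0.2 z -169.7 turn 0.0
top
z 0.062 ctr [ 630.  -185.3] yaw -1.63 size [114.9  78.1]
320 [(np.int64(595), np.int64(60)), (np.int64(592), np.int64(65)), (np.int64(592), np.int64(53)), (np.int64(590), np.int64(50)), (np.int64(597), np.int64(-2)), (np.int64(594), np.int64(2)), (np.int64(592), np.int64(0)), (np.int64(590), np.int64(0)), (np.int64(587), np.int64(0)), (np.int64(585), np.int64(1)), (np.int64(583), np.int64(-2)), (np.int64(581), np.int64(-4)), (np.int64(578), np.int64(-2)), (np.int64(576), np.int64(0))]
325 [(np.int64(594), np.int64(61)), (np.int64(592), np.int64(61)), (np.int64(591), np.int64(54)), (np.int64(590), np.int64(50)), (np.int64(597), np.int64(-3)), (np.int64(594), np.int64(1)), (np.int64(592), np.int64(0)), (np.int64(589), np.int64(0)), (np.int64(587), np.int64(1)), (np.int64(585), np.int64(-2)), (np.int64(582), 
[... 2566 characters left out ...]
64(496), np.int64(528)), (np.int64(495), np.int64(528)), (np.int64(493), np.int64(533)), (np.int64(492), np.int64(532)), (np.int64(491), np.int64(531)), (np.int64(490), np.int64(534))]
360 [(np.int64(504), np.int64(533)), (np.int64(503), np.int64(532)), (np.int64(501), np.int64(534)), (np.int64(500), np.int64(533)), (np.int64(499), np.int64(534)), (np.int64(498), np.int64(535)), (np.int64(496), np.int64(538)), (np.int64(495), np.int64(540)), (np.int64(493), np.int64(544)), (np.int64(492), np.int64(547)), (np.int64(490), np.int64(549)), (np.int64(489), np.int64(551)), (np.int64(488), np.int64(555)), (np.int64(486), np.int64(557))]
scene
z 0.062 ctr [ 631.1 -182.5] yaw -1.05 size [117.8  80.3]
```

View pics/t8.png

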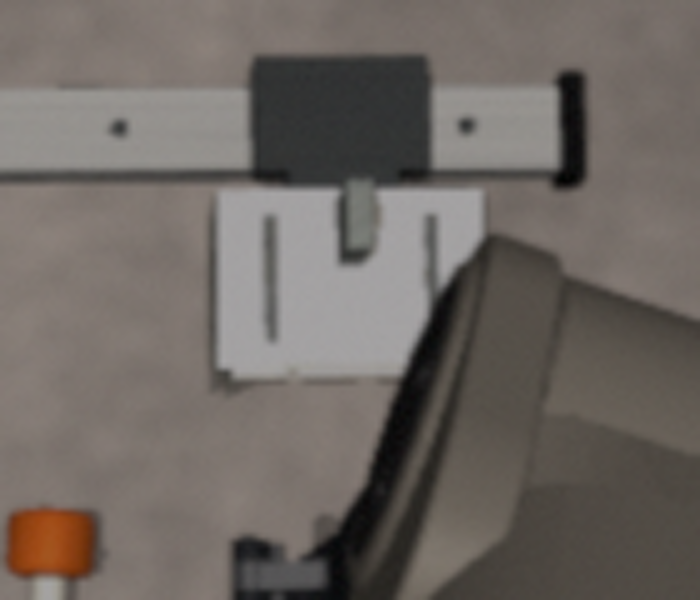

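```bash
python3 -m handwheel '.2 -.002 0 -.035 0; .2 0 0 -.035 0; .2 0 0 -.035 0; .2 0 0 -.035 0; .2 0 0 -.032 0; .2 0 .01 0 0; .2 0 .03 0 0; .2 0 .03 0 0; .2 0 .03 0 0; .2 0 0 0 0' 30
python3 g.py 652.3 -184.9 68 -1.4
python3 -m handwheel '-1 0 0 0 0; -1 0 0 0 0; -1 0 0 0 0; -1 0 0 0 0; -1 0 0 0 0; -1 0 0 0 0; -1 0 0 0 0; -1 0 0 0 0; -1 0 0 0 0; -1 0 0 0 0' 40
python3 g.py 658.9 91.6 68 -1.4
```

```text
t: 19.92
eef_pos: [0.6478, -0.1843, 0.0609]
tool_rot: [0.509, -0.503, -0.492, 0.496]
contact_force: [-0.7, 1.1, 0.8]
gripper_width: 0.599
at [ 647.8 -184.3   60.9] yaw -1.37 t 19.92 F [-0.7  1.1  0.8] w 0.599
-> [ 652.3 -184.9   68.    -1.4] tool x -0.5 y -7.1 z -4.5 turn 0.0
t: 20.75
eef_pos: [0.6529, -0.1859, 0.0702]
tool_rot: [-0.505, 0.507, 0.494, -0.493]
contact_force: [-1.3, 1.2, 5.6]
gripper_width: 0.129
at [ 652.9 -185.9   70.2] yaw -1.38 t 20.75 F [-1.3  1.2  5.6] w 0.129
-> [658.9  91.6  68.   -1.4] tool x 277.5 y 2.2 z 0.8 turn 0.0
```

```bash
python3 -m handwheel '-1 .006 0 0 0; -1 .015 0 0 0; -1 .015 0 0 0; -1 .015 0 0 0; -1 .015 0 0 0; -1 .015 0 0 0; -1 .015 0 0 0; -1 .015 0 0 0; -1 .015 0 0 0; -1 .015 0 0 0'
python3 -m handwheel '-1 .015 0 0 0; -1 .015 0 0 0; -1 .015 0 0 0; -1 .015 0 0 0; -1 .015 0 0 0; -1 .015 0 0 0; -1 .013 0 0 0; -1 .012 0 0 0; -1 .010 0 0 0; -1 .0105 0 0 0'
python3 -m handwheel '-.2 0 0 0 0; -.2 0 0 0 0; .2 0 0 0 0; .2 0 -.03 0 0; .2 0 -.03 0 0; .2 0 -.03 .02 0; .46 0 -.01 .036 0; .46 0 0 .036 0; .46 0 0 .036 0; .46 0 0 .036 0'
python3 - <<'E'
from h import *
from m2 import band
for n in('top','scene'):
    c=cam(n); print(n); band(c,.057,.066,.062,-.0,.2); band(c,.040,.0475,.044,-.0,.2)
    if n=='top': cv2.imwrite('pics/t9.png',cv2.resize(c['frame'][100:240,130:300],None,fx=4,fy=4)[...,::-1])
E
python3 g.py
```

```text
t: 21.58
eef_pos: [0.6558, -0.0473, 0.0701]
tool_rot: [-0.505, 0.508, 0.493, -0.494]
contact_force: [-3.0, -7.6, 9.8]
gripper_width: 0.133
t: 22.42
eef_pos: [0.6586, 0.0891, 0.0701]
tool_rot: [-0.506, 0.507, 0.493, -0.494]
contact_force: [-4.8, -6.7, 13.6]
gripper_width: 0.134
t: 23.25
eef_pos: [0.4931, 0.0942, 0.1683]
tool_rot: [0.506, -0.506, -0.494, 0.493]
contact_force: [-0.2, 1.4, -0.1]
gripper_width: 0.728
top
z 0.062 ctr [635.6  91.4] yaw -1.62 size [116.5  78. ]
z 0.044 ctr [555.1  86.6] yaw -1.63 size [77.8 40.1]
scene
z 0.062 ctr [637.   93.2] yaw -0.95 size [118.9  80.2]
z 0.044 ctr [541.7  92. ] yaw -1.46 size [83.2 72.2]
at [488.2  93.9 167.1] yaw -1.37 t 23.35 F [ 1.  -0.9  0.7] w 0.728
```

View pics/t9.png

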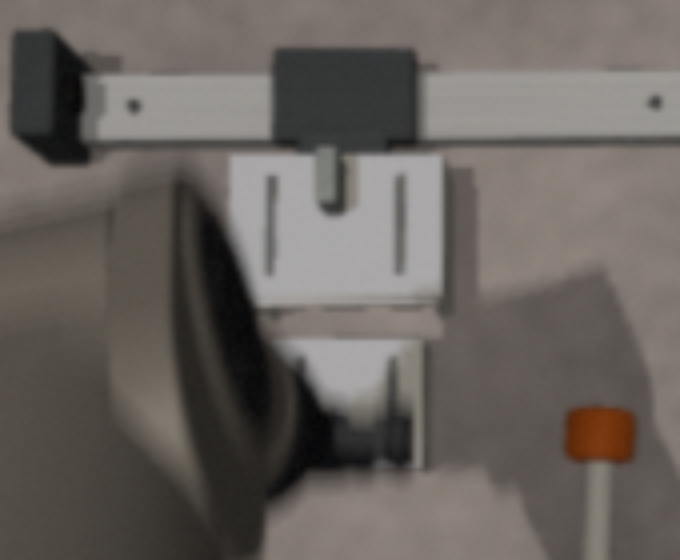

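```bash
python3 -m handwheel '.46 -.001 .035 .014 0; .46 0 .035 0 0; .46 0 .035 0 0; .46 0 .035 0 0; .46 0 .02 0 0; .46 0 0 -.008 0; .46 0 0 -.008 0; .46 0 0 -.008 0; .46 0 0 -.008 0; .46 0 0 -.008 0'
python3 g.py
python3 -m handwheel '.46 0 0 -.008 0; .46 0 0 -.008 0; .46 0 0 -.008 0; .46 0 0 -.008 0; .46 0 0 -.008 0; .46 0 0 -.008 0; .46 0 0 -.006 0; .46 0 0 -.004 0; .46 0 0 -.002 0; .46 0 0 0 0'
python3 g.py 582 90 8 -1.4
```

```text
t: 24.18
eef_pos: [0.5231, 0.0933, 0.0099]
tool_rot: [-0.506, 0.507, 0.495, -0.493]
contact_force: [-1.0, -0.0, 0.0]
gripper_width: 0.735
at [523.1  93.3   9.9] yaw -1.41 t 24.18 F [-1. -0.  0.] w 0.735
t: 25.02
eef_pos: [0.5811, 0.0916, 0.0082]
tool_rot: [-0.506, 0.506, 0.494, -0.494]
contact_force: [0.1, 0.1, -0.5]
gripper_width: 0.733
at [581.1  91.6   8.2] yaw -1.4 t 25.02 F [ 0.1  0.1 -0.5] w 0.733
-> [582.   90.    8.   -1.4] tool x -1.6 y 0.2 z -1.0 turn 0.0
```

```bash
python3 -m handwheel '.46 0 0 -.001 0; .46 0 0 -.001 0; .46 0 0 -.001 0; .46 0 0 0 0; .46 0 0 0 0; .46 0 0 0 0; .46 0 0 0 0; .46 0 0 0 0; .46 0 0 0 0; .46 0 0 0 0'; python3 g.py
python3 -m handwheel '.46 0 0 -.001 0; .46 0 0 -.001 0; .46 0 0 -.001 0; .46 0 0 0 0; .46 0 0 0 0; .46 0 0 0 0; .46 0 0 0 0; .46 0 0 0 0; .46 0 0 0 0; .46 0 0 0 0'; python3 g.py
```

```text
t: 25.85
eef_pos: [0.5824, 0.0916, 0.008]
tool_rot: [0.506, -0.505, -0.493, 0.495]
contact_force: [-4.3, 0.8, 3.1]
gripper_width: 0.728
at [582.4  91.6   8. ] yaw -1.36 t 25.85 F [-4.3  0.8  3.1] w 0.728
t: 26.68
eef_pos: [0.5822, 0.0914, 0.0071]
tool_rot: [0.508, -0.504, -0.492, 0.497]
contact_force: [-11.8, -0.2, 3.5]
gripper_width: 0.729
at [582.2  91.4   7.1] yaw -1.32 t 26.68 F [-11.8  -0.2   3.5] w 0.729
```

```bash
python3 -m handwheel '.46 0 0 .02 0; .46 0 0 .03 0; .2 0 -.02 .03 0; .2 0 -.035 .025 0; .2 0 -.035 0 0; .2 0 -.035 0 0; .2 0 -.035 0 0; .2 0 0 0 0; .2 0 0 0 0; .2 0 0 0 0'; python3 g.py 658 89.8 168 -1.4
python3 - <<'E'
from h import *
from m2 import band
for n in('top','scene'):
    c=cam(n); print(n); band(c,.057,.066,.062,-.0,.2)
    if n=='top':
        P=cloud(c); cv2.imwrite('pics/t10.png',cv2.resize(c['frame'][110:210,130:300],None,fx=4,fy=4)[...,::-1])
        for u in (215,220,225,228,231,234): print(u,[tuple(int(a) for a in (P[v,u,[0,2]]*1000).round(0)) for v in range(170,182) if P[v,u,2]>.03])
E
```

```text
t: 27.52
eef_pos: [0.4828, 0.0942, 0.1673]
tool_rot: [-0.506, 0.506, 0.494, -0.493]
contact_force: [-0.3, 0.3, -0.6]
gripper_width: 0.597
at [482.8  94.2 167.3] yaw -1.39 t 27.52 F [-0.3  0.3 -0.6] w 0.597
-> [658.   89.8 168.   -1.4] tool x -0.1 y -0.7 z -175.3 turn 0.0
top
z 0.062 ctr [635.6  91.4] yaw -1.62 size [116.5  78. ]
215 [(606, 60), (604, 60), (601, 62), (598, 65), (597, 60), (596, 54), (595, 45)]
220 [(605, 64), (604, 58), (600, 63), (598, 62), (597, 60), (596, 53), (595, 47)]
225 [(605, 61), (602, 62), (598, 64), (596, 62), (595, 53), (594, 47)]
228 [(605, 58), (602, 62), (600, 63), (598, 64), (596, 60), (595, 55), (595, 44)]
231 [(605, 59), (603, 58), (600, 60), (598, 61), (596, 61), (595, 54), (595, 41)]
234 [(605, 59), (602, 61), (600, 60), (598, 62), (595, 61), (595, 52), (595, 40)]
scene
z 0.062 ctr [637.   93.2] yaw -0.95 size [118.9  80.2]
```

Depth along the mouth gives the big edge at x 596, mid at 595 and small at 595, so the fronts are flush to about 1 mm. Now the carriage goes to the stop.

```bash
python3 -m handwheel '.2 0 0 -.035 0; .2 0 0 -.035 0; .2 0 0 -.035 0; .2 0 0 -.035 0; .2 0 0 -.035 0; .2 0 .01 0 0; .2 0 .03 0 0; .2 0 .03 0 0; .2 0 .028 0 0; .2 0 0 0 0' 30
python3 -m handwheel '-1 0 0 0 0; -1 0 0 0 0; -1 0 0 0 0; -1 0 0 0 0; -1 0 0 0 0; -1 0 0 0 0; -1 0 0 0 0; -1 0 0 0 0; -1 0 0 0 0; -1 0 0 0 0' 40
python3 -m handwheel '-1 .006 0 0 0; -1 .012 0 0 0; -1 .012 0 0 0; -1 .012 0 0 0; -1 .012 0 0 0; -1 .012 0 0 0; -1 .012 0 0 0; -1 .008 0 0 0; -1 .006 0 0 0; -1 .004 0 0 0'
python3 g.py 661 197 70 -1.4
```

```text
t: 28.45
eef_pos: [0.6521, 0.0891, 0.0616]
tool_rot: [0.508, -0.504, -0.49, 0.498]
contact_force: [-0.8, -0.4, -0.1]
gripper_width: 0.599
t: 29.28
eef_pos: [0.6589, 0.0902, 0.0712]
tool_rot: [-0.505, 0.506, 0.495, -0.493]
contact_force: [-0.9, 1.5, 6.5]
gripper_width: 0.13
t: 30.12
eef_pos: [0.6608, 0.1841, 0.0712]
tool_rot: [-0.505, 0.507, 0.494, -0.494]
contact_force: [-2.8, -6.8, 9.1]
gripper_width: 0.13
at [660.8 184.1  71.2] yaw -1.44 t 30.12 F [-2.8 -6.8  9.1] w 0.13
-> [661.  197.   70.   -1.4] tool x 12.9 y 1.2 z 0.1 turn -0.0
```

```bash
python3 -m handwheel '-1 .002 0 0 0; -1 .002 0 0 0; -1 .002 0 0 0; -1 .001 0 0 0; -1 .001 0 0 0; -1 .001 0 0 0; -1 .001 0 0 0; -1 .001 0 0 0; -1 0 0 0 0; -1 0 0 0 0'
python3 -m handwheel '-1 .001 0 0 0; -1 .001 0 0 0; -1 .001 0 0 0; -1 0 0 0 0; -1 0 0 0 0; -1 0 0 0 0; -1 0 0 0 0; -1 0 0 0 0; -1 0 0 0 0; -1 0 0 0 0'; python3 g.py
```

```text
t: 30.95
eef_pos: [0.661, 0.1946, 0.0712]
tool_rot: [-0.506, 0.507, 0.494, -0.494]
contact_force: [-3.0, -4.5, 8.9]
gripper_width: 0.132
t: 31.78
eef_pos: [0.6611, 0.1976, 0.0712]
tool_rot: [-0.506, 0.507, 0.494, -0.494]
contact_force: [-2.5, -4.8, 9.2]
gripper_width: 0.131
at [661.1 197.6  71.2] yaw -1.46 t 31.78 F [-2.5 -4.8  9.2] w 0.131
```

```bash
for i in 1; do python3 -m handwheel '-1 .001 0 0 0; -1 .001 0 0 0; -1 .001 0 0 0; -1 0 0 0 0; -1 0 0 0 0; -1 0 0 0 0; -1 0 0 0 0; -1 0 0 0 0; -1 0 0 0 0; -1 0 0 0 0'; done
python3 -m handwheel '-1 .001 0 0 0; -1 .001 0 0 0; -1 .001 0 0 0; -1 0 0 0 0; -1 0 0 0 0; -1 0 0 0 0; -1 0 0 0 0; -1 0 0 0 0; -1 0 0 0 0; -1 0 0 0 0'
```

```text
t: 32.62
eef_pos: [0.6611, 0.2006, 0.0712]
tool_rot: [-0.506, 0.507, 0.494, -0.494]
contact_force: [-3.5, -4.7, 9.2]
gripper_width: 0.131
t: 33.45
eef_pos: [0.6612, 0.2036, 0.0712]
tool_rot: [-0.506, 0.507, 0.494, -0.494]
contact_force: [-2.9, -5.8, 8.2]
gripper_width: 0.136
```

```bash
python3 -m handwheel '-1 .001 0 0 0; -1 .001 0 0 0; -1 .001 0 0 0; -1 0 0 0 0; -1 0 0 0 0; -1 0 0 0 0; -1 0 0 0 0; -1 0 0 0 0; -1 0 0 0 0; -1 0 0 0 0'
python3 - <<'E'
from h import *
c=cam('scene'); cv2.imwrite('pics/s11.png',cv2.resize(c['frame'][190:320,330:480],None,fx=4,fy=4)[...,::-1])
E
```

```text
t: 34.28
eef_pos: [0.6613, 0.2054, 0.0713]
tool_rot: [-0.505, 0.508, 0.493, -0.494]
contact_force: [-3.6, -7.2, 9.4]
gripper_width: 0.135
```

View pics/s11.png

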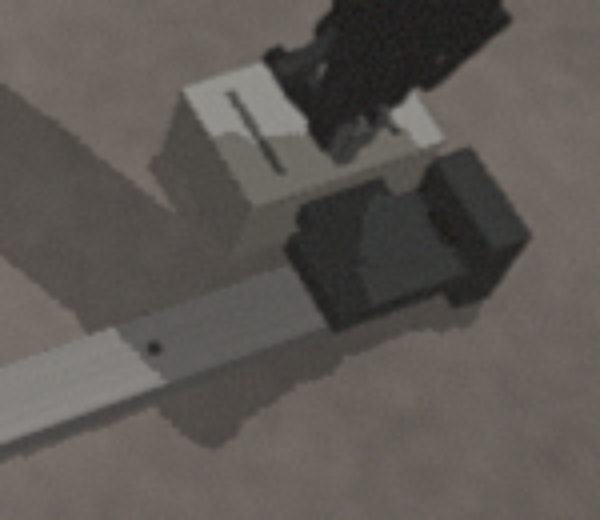

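The shoe appears to meet the stop block at about (455,235). One more press to confirm.

```bash
python3 -m handwheel '-1 .001 0 0 0; -1 .001 0 0 0; -1 .001 0 0 0; -1 .001 0 0 0; -1 0 0 0 0; -1 0 0 0 0; -1 0 0 0 0; -1 0 0 0 0; -1 0 0 0 0; -1 0 0 0 0'
```

```text
t: 35.17
eef_pos: [0.6612, 0.2054, 0.0712]
tool_rot: [-0.505, 0.509, 0.491, -0.494]
contact_force: [-4.8, -13.5, 12.6]
gripper_width: 0.13
```

```bash
python3 -m handwheel '-1 -.003 0 0 0; -.2 0 0 0 0; .2 0 0 0 0; .2 0 -.03 0 0; .2 0 -.03 0 0; .2 0 -.03 .02 0; .2 0 -.01 .036 0; .2 0 0 .036 0; .2 -.02 0 .036 0; .2 -.02 0 .036 0'
python3 -m handwheel '.2 -.035 0 0 0; .2 -.035 0 0 0; .2 -.035 0 0 0; .2 -.035 0 0 0; .2 -.035 0 0 0; .2 -.035 0 0 0; .2 0 0 0 0; .2 0 0 0 0; .2 0 0 0 0; .2 0 0 0 0'
python3 g.py
python3 - <<'E'
from h import *
from m2 import band
for n in('top','scene'):
    c=cam(n); print(n); band(c,.057,.066,.062,.1,.28)
    if n=='top':
        save(c,'top12.png')
        P=cloud(c); cv2.imwrite('pics/t12.png',cv2.resize(c['frame'][100:260,110:310],None,fx=4,fy=3.7)[...,::-1])
        for u in range(176,220,5): print(u,[tuple(int(a) for a in (P[v,u,[0,2]]*1000).round(0)) for v in range(168,182) if P[v,u,2]>.03])
E
```

```text
t: 36.0
eef_pos: [0.4937, 0.1756, 0.1694]
tool_rot: [0.505, -0.505, -0.495, 0.494]
contact_force: [0.2, 0.6, 0.6]
gripper_width: 0.599
t: 36.83
eef_pos: [0.4907, -0.0344, 0.1692]
tool_rot: [0.506, -0.505, -0.495, 0.494]
contact_force: [0.0, -0.2, -0.5]
gripper_width: 0.601
at [490.7 -34.4 169.2] yaw -1.24 t 36.83 F [ 0.  -0.2 -0.5] w 0.601
top
z 0.062 ctr [638.8 204.1] yaw -1.63 size [117.5  78. ]
176 [(612, 62), (610, 61), (608, 63), (605, 62), (603, 62), (601, 61), (600, 59), (599, 52), (599, 41), (596, 41)]
181 [(612, 63), (610, 62), (607, 63), (606, 58), (603, 63), (601, 61), (598, 65), (598, 51), (597, 45), (595, 44)]
186 [(612, 61), (609, 64), (607, 65), (605, 61), (603, 60), (601, 58), (598, 63), (597, 57), (598, 43), (595, 42)]
191 [(616, 37), (614, 37), (612, 37), (610, 37), (607, 39), (605, 38), (603, 38), (601, 35), (599, 35)]
196 []
201 []
206 []
211 []
216 [(505, 527), (504, 527), (499, 549), (497, 552), (496, 554), (495, 554)]
scene
z 0.062 ctr [639.6 206.6] yaw -0.96 size [119.2  80. ]
```

View pics/t12.png

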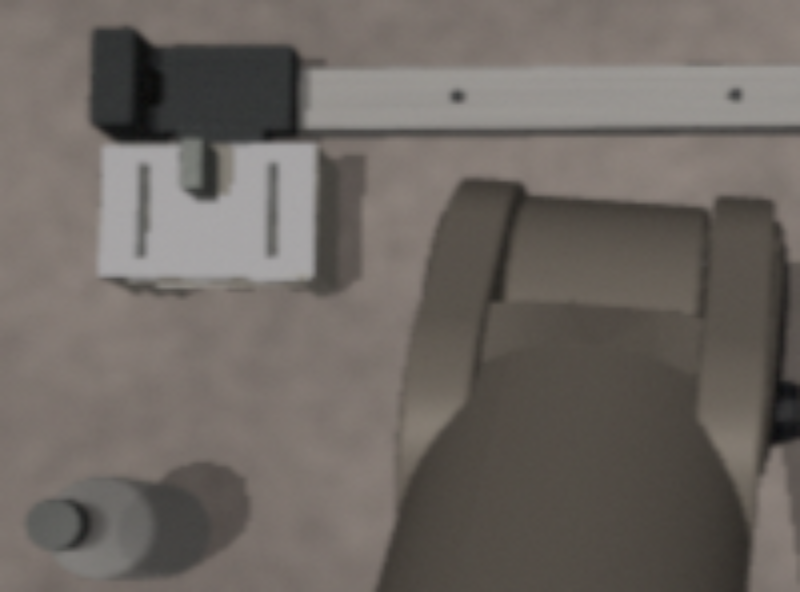

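The carriage shoe is against the stop. The smallest bin may stand 1–2 mm proud at the mouth strip (150–260, 285). I'll press the nest home gently, descending between the bottle and the nest.

```bash
python3 g.py 560 201 169 -1.4
python3 - <<'E'
from h import *
c=cam('top'); P=cloud(c)
for u in range(134,192,4): print(u,[tuple(int(a) for a in (P[v,u,[0,2]]*1000).round(0)) for v in range(171,182) if P[v,u,2]>.03])
m=(c['frame'].max(2)<150)&(P[...,2]>.1)&(P[...,2]<.18); X=P[m]; X=X[(X[:,0]<.55)&(X[:,1]>.15)]; print('bottle',np.percentile(X,[2,50,98],axis=0).round(3))
E
```

```text
at [490.6 -34.5 169.1] yaw -1.22 t 36.93 F [-0.2  0.2 -0.4] w 0.601
-> [560.  201.  169.   -1.4] tool x 237.1 y 0.1 z -63.6 turn 0.2
134 []
138 [(608, 60), (606, 59), (604, 59), (601, 61), (602, 48), (600, 46)]
142 [(608, 61), (606, 60), (603, 62), (601, 64), (601, 51)]
146 [(607, 63), (605, 63), (603, 61), (601, 62), (600, 52), (598, 54), (599, 38)]
150 [(607, 63), (605, 62), (603, 63), (601, 59), (600, 53), (599, 49), (598, 42)]
154 [(607, 62), (604, 64), (603, 59), (601, 61), (599, 56), (598, 53), (597, 42)]
158 [(606, 64), (604, 62), (602, 63), (600, 63), (600, 52), (598, 50), (597, 41)]
162 [(607, 61), (604, 63), (602, 61), (600, 61), (599, 55), (598, 51), (596, 46)]
166 [(606, 65), (605, 57), (602, 58), (599, 64), (599, 52), (597, 51), (597, 42)]
170 [(606, 60), (604, 61), (601, 63), (599, 63), (599, 54), (598, 47), (596, 44)]
174 [(606, 61), (604, 59), (601, 61), (599, 60), (599, 52), (598, 44), (596, 43)]
178 [(605, 64), (603, 62), (601, 61), (599, 61), (599, 52), (598, 43), (596, 44)]
182 [(605, 63), (603, 60), (601, 62), (599, 62), (598, 52), (597, 44), (595, 44)]
186 [(606, 59), (603, 59), (600, 62), (598, 61), (598, 53), (597, 44), (595, 45)]
190 [(608, 47), (604, 52), (603, 46), (601, 46), (599, 48), (598, 41)]
bottle [[0.428 0.221 0.101]
 [0.451 0.238 0.119]
 [0.477 0.262 0.166]]
```

```bash
python3 -m handwheel '.6 .034 0 -.016 .2; .6 .034 0 -.016 0; .6 .034 0 -.016 0; .6 .034 0 -.016 0; .6 .034 0 0 0; .6 .034 0 0 0; .6 .033 0 0 0; .6 0 0 0 0; .6 0 0 0 0; .6 0 0 0 0'
python3 g.py 560 201 8 -1.4 584 200.5 8 -1.4
```

```text
t: 37.82
eef_pos: [0.5605, 0.1991, 0.1689]
tool_rot: [-0.507, 0.507, 0.493, -0.494]
contact_force: [-0.3, -0.3, -0.1]
gripper_width: 0.8
at [560.5 199.1 168.9] yaw -1.53 t 37.82 F [-0.3 -0.3 -0.1] w 0.8
-> [560.  201.    8.   -1.4] tool x 1.9 y 160.9 z 0.5 turn -0.1
-> [584.  200.5   8.   -1.4] tool x 0.1 y -0.0 z -24.0 turn -0.0
```

```bash
python3 -m handwheel '.6 .002 .035 0 0; .6 0 .035 0 0; .6 0 .035 0 0; .6 0 .035 0 0; .6 0 .02 0 0; .6 0 0 0 0; .6 0 0 -.005 0; .6 0 0 -.005 0; .6 0 0 -.004 0; .6 0 0 -.003 0'
python3 -m handwheel '.6 0 0 -.002 0; .6 0 0 -.002 0; .6 0 0 -.001 0; .6 0 0 -.001 0; .6 0 0 -.001 0; .6 0 0 0 0; .6 0 0 0 0; .6 0 0 0 0; .6 0 0 0 0; .6 0 0 0 0'
python3 g.py
python3 -m handwheel '.6 0 0 -.001 0; .6 0 0 -.001 0; .6 0 0 -.001 0; .6 0 0 -.001 0; .6 0 0 0 0; .6 0 0 0 0; .6 0 0 0 0; .6 0 0 0 0; .6 0 0 0 0; .6 0 0 0 0'
python3 g.py
```

```text
t: 38.65
eef_pos: [0.5802, 0.2007, 0.0112]
tool_rot: [-0.507, 0.508, 0.494, -0.492]
contact_force: [0.1, 0.0, -0.1]
gripper_width: 0.806
t: 39.48
eef_pos: [0.5845, 0.2005, 0.0091]
tool_rot: [0.507, -0.507, -0.493, 0.493]
contact_force: [-2.4, 0.2, 0.9]
gripper_width: 0.805
at [584.5 200.5   9.1] yaw -1.58 t 39.48 F [-2.4  0.2  0.9] w 0.805
t: 40.32
eef_pos: [0.5843, 0.2001, 0.008]
tool_rot: [0.508, -0.505, -0.491, 0.496]
contact_force: [-12.3, -1.1, 4.4]
gripper_width: 0.8
at [584.3 200.1   8. ] yaw -1.47 t 40.32 F [-12.3  -1.1   4.4] w 0.8
```

```bash
python3 -m handwheel '.6 0 0 .01 0; .6 0 0 .015 0; .6 0 0 .008 0; .6 0 -.03 0 0; .6 0 -.035 0 0; .6 0 -.035 0 0; .6 0 -.035 0 0; .6 0 -.035 0 0; .6 -.02 0 0 0; .6 -.04 0 0 0'
python3 -m handwheel '.6 -.04 0 0 0; .6 -.04 0 0 0; .6 -.04 0 0 0; .6 -.04 0 0 0; .6 -.04 0 0 0; .6 -.03 0 0 0; .6 -.02 0 0 0; .6 0 0 0 0; .6 0 0 0 0; .6 0 0 0 0'
python3 - <<'E'
from h import *
from m2 import band
c=cam('top'); P=cloud(c); save(c,'top13.png'); band(c,.057,.066,.062,.1,.28)
for u in range(138,192,6): print(u,[tuple(int(a) for a in (P[v,u,[0,2]]*1000).round(0)) for v in range(172,182) if P[v,u,2]>.03])
s=cam('scene'); save(s,'scene13.png')
hsv=lambda f:cv2.cvtColor(f,cv2.COLOR_RGB2HSV)
for n,a in(('top',c),('scene',s)):
    b=dict(np.load(n+'1.npz'))
    for nm,lo,hi in(('purple',(130,80,30),(155,255,255)),('orange',(3,170,90),(12,255,255)),('pink',(160,60,60),(178,255,255)),('turq',(82,120,40),(95,255,255))):
        r=[]
        for f in(b['frame'],a['frame']):
            m=cv2.inRange(hsv(f),lo,hi); v,u=np.nonzero(m); r.append((u.mean().round(1),v.mean().round(1),len(u)) if len(u) else None)
        print(n,nm,r)
top=np.hstack([c['frame'][90:280,100:290],c['frame'][90:280,290:480]]); cv2.imwrite('pics/f.png',cv2.resize(s['frame'],None,fx=1.4,fy=1.4)[...,::-1])
E
```

```text
t: 41.15
eef_pos: [0.5562, 0.147, 0.1821]
tool_rot: [-0.504, 0.505, 0.498, -0.492]
contact_force: [0.4, -0.1, -1.1]
gripper_width: 0.804
t: 41.98
eef_pos: [0.5476, -0.1077, 0.1792]
tool_rot: [-0.507, 0.507, 0.493, -0.493]
contact_force: [-0.4, 0.3, -0.2]
gripper_width: 0.801
z 0.062 ctr [638.8 204. ] yaw -1.63 size [117.6  78. ]
138 [(605, 65), (603, 64), (602, 58), (601, 52), (600, 46)]
144 [(605, 64), (603, 62), (601, 63), (600, 53), (598, 52), (599, 40)]
150 [(605, 64), (603, 61), (600, 63), (601, 51), (598, 50), (597, 44)]
156 [(605, 60), (602, 63), (600, 61), (600, 53), (597, 53), (597, 44)]
162 [(604, 62), (603, 59), (600, 61), (599, 53), (597, 53), (597, 44)]
168 [(603, 64), (602, 62), (599, 63), (599, 53), (598, 48), (596, 43)]
174 [(603, 62), (602, 60), (599, 62), (598, 55), (598, 42), (596, 42)]
180 [(603, 63), (601, 62), (599, 60), (599, 49), (597, 47), (596, 41)]
186 [(603, 59), (601, 61), (599, 61), (598, 51), (597, 46), (596, 41)]
top purple [(np.float64(422.4), np.float64(194.8), 431), (np.float64(422.4), np.float64(194.9), 431)]
top orange [(np.float64(281.8), np.float64(229.1), 394), None]
top pink [(np.float64(310.1), np.float64(296.6), 1280), None]
top turq [(np.float64(393.7), np.float64(321.7), 1807), (np.float64(393.7), np.float64(321.6), 1812)]
scene purple [(np.float64(137.3), np.float64(283.3), 485), (np.float64(137.6), np.float64(283.1), 489)]
scene orange [(np.float64(271.1), np.float64(201.9), 217), (np.float64(270.8), np.float64(202.6), 258)]
scene pink [(np.float64(225.6), np.float64(164.2), 978), (np.float64(218.2), np.float64(160.7), 530)]
scene turq [(np.float64(143.9), np.float64(164.1), 1004), (np.float64(143.8), np.float64(163.8), 1030)]
```

```bash
python3 -c "
from station import bot
print(bot.hand_in())"
```

```text
the job is handed in; nothing more can be done
None
```

The three bins are nested in size order, the carriage is against the left-hand stop, and I handed the job in at about 42 s. I squared up both loose bins by pushing their front edges along the ledge. I then pinched the tab to bring the carriage in front of each bin in turn, pushed the mid bin into the big one and the small bin into the mid one, and slid the whole nest to the stop. No bin was lifted or tipped.

- **Stop:** pushing the tab at the end moved it no further while the force rose from 5 N to 13.5 N. The last picture shows the big bin has not moved since.
- **Nesting:** a final press of about 12 N met a firm stop within about 0.5 mm of where I expected it. Depth along the mouth puts the fronts flush to about 1–2 mm. The small bin reads slightly proud, but that is within the pixel size of about 2 mm.
- **Left alone:** the teething ring and the turquoise bin measured unmoved, the rattle was within 1 pixel in the scene view, and the bottle was in place when last looked at. I did not measure the sippy lid or the blue bin again, and the arm partly hid the pink bin.
- **Not seen:** the last overall picture was refused because the 12-picture limit was reached, so the final check was by numbers only.

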